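# Load the AA cells into the cell caddy

## Robot

A 7-joint arm with a two-finger parallel gripper is mounted at the origin on a cart in front of the work surface, level with it; the furniture and walls round the work are solid. World frame = base frame: x ahead of the robot, y to its left, z up, the work surface at z = 0. Lengths are in m, angles in rad, forces in N, time in s.
With the tool pointing down it reaches from about 0.35 to 0.9 m from the base axis. Payload 8.1 kg.
Tool frame: the origin (TCP) lies on the centre line of the jaws, within the pads' length; the fingertips stand 11 mm ahead of it and the grasp point (between the pads) lies 8 mm behind it (arm.tcp_to_tips is the distance from the TCP to the fingertips, in m); z points along the fingers, y is the line along which they close (so a half turn about z gives the same grasp; the last joint's range is limited). The gripper opens to 92 mm and grips with 3 to 60 N. Pads are 19 mm wide; open, the fingers measure 130 mm over their backs; the gripper's body (75 mm by 190 mm) begins 47 mm behind the grasp point.
Start: joints at [-1.356, 0.434, 0.025, 1.573, -0.012, 1.134, -0.075], TCP at [0.195, 0.594, 0.238] pointing down, gripper open.
Joint ranges: [-2.62, 2.62], [-0.44, 2.09], [-1.27, 1.32], [0.08, 2.57], [-1.32, 4.46], [0.12, 2], [-2.74, 2.74]. Speed limits (rad/s): [2.22, 2.22, 3.01, 3.01, 3.14, 3.14, 3.14].

## Interface

Orientations are given as a rotation vector (axis times angle).
In Python, from cell import arm gives the robot as it stands.
- The arm moves only by the tool servo_tool, never from a script. Its argument "deltas" is a list of rows, each an object with "dp": the shift along the tool's x, y, z in mm, a list of three; "rotation": the turn, a rotation vector about the tool's x, y, z in rad, a list of three; "hand": the finger opening in mm, from 0 to 91.8. A call has 1 to 12 rows; each row shifts and turns the commanded pose from where the row before left it, along the tool's axes as they then stand; what a row does not reach is not made up. A row lasts 1/12 s, in which the tool goes at most 41.7 mm and 7.16 degrees, less where a joint would pass 70% of its speed; a pose out of reach is approached as far as the arm can. A call with a gripper value outside its range is refused whole. The fingers move at their own pace and stop on an object; "grip_force" is the grip in N (left out, the last holds). Time passes only in rows, so rows that do not move let the fingers close. It gives the time, the measured TCP pose, the force, the opening and the grip force at its end, in the units of the state.
- arm.state(): the state, without advancing time (a new reading comes with each control period).
- arm.read_camera(name): name is "scene" or "top" or "wrist"; returns a dict with "img" (400x640x3 uint8, red, green, blue), "depth" (400x640 float32, m along the optical axis (not along the pixel's ray), 0 where there is no reading), "vertical_fov" (degrees; the focal length in pixels is half the picture's height over the tangent of half this angle, whatever the lens; pixels are square), "cx", "cy" (the principal point, pixels), "extrinsics" (4x4, takes a point from world to camera coordinates); the wrist camera has in their place "tool_from_camera" (4x4, takes a point from camera to tool coordinates, whose origin is the TCP and whose axes are the flange's). Camera axes: x right, y down, z forward; pixel columns grow to the right and rows downward; lengths in m; the calibration is good to about 2 mm. A picture is of the moment at which its call begins: read the wrist's pose just before it.
- arm.hand_in(): hands the job in; it is judged then, once.
The state is a dict: "time": time; "qpos": joint angles; "qd": joint speeds; "joint_efforts": joint torques, N m; "eef_pos": TCP position; "ee_rot": TCP orientation; "force": force on the tool from outside, world axes, zero at the start; "torque": the same for the moment, N m; "gripper_width": finger opening in m; "grip_force": force on a finger pad.
Only numpy, scipy, OpenCV 4.12 (cv2) and the standard library are available. Lean on these libraries where they do the work, as an engineer would, in place of code of your own. Each camera call takes 0.05 s, during which the arm holds its last target. There are 200 camera calls.

## Task

Put the two red-and-white AA cells into the grey caddy, one cell in each of the two empty wells (the ones with a green disc on the floor). Leave them standing upright on the well floor.

Things in the scene. Friction and masses are not known exactly. Their poses are not given: they have to be found in the camera images.
- cell_1 (a point): Centre of one red-and-white AA cell, a cylinder 17 mm across and 50 mm tall, 23 g, standing loose and upright on the bench; the point lies on its axis, 25 mm above its foot; the point's y axis runs along the cell, vertical at the start. Two blue cells (18 mm across, 65 mm tall), one loose on the bench, are other things.
- cell_2 (a point): Centre of the other red-and-white AA cell, a cylinder 17 mm across and 50 mm tall, 23 g, standing loose and upright on the bench; the point lies on its axis, 25 mm above its foot; the point's y axis runs along the cell, vertical at the start. On a disc in the caddy its centre is 31 mm, its top 56 mm above the bench.
- pad_1: Centre of the underside of one green disc, 33 mm across, 1.5 mm thick, fixed on the floor of an empty well, 4 mm above the bench; z up. The caddy is a fixed grey block 58 x 150 x 20 mm; three round wells in a row along its length, 46 mm centre to centre, 36 mm wide, 16 mm deep; rim 20 mm above the bench.
- pad_2: Centre of the underside of the other green disc, 33 mm across, 1.5 mm thick, fixed on the floor of an empty well, 4 mm above the bench; z up. The third well holds a blue cell, top 69 mm above the bench; any of the three wells may be that one. The row runs along the line through the two discs.

How it is judged:
At the end, for the whole second after the job is handed in: Each of the two green-floored wells holds one AA cell: its centre within 13 mm (seen from above) of the disc's centre, less than 37 mm above the bench (standing on the disc) and upright within 0.2 rad ((((horizontal distance between cell_1 and pad_1 below 0.013 m and height (world z) of cell_1 below 0.037 m and angle between cell_1's own y axis and vertical below 0.2 rad) and (horizontal distance between cell_2 and pad_2 below 0.013 m and height (world z) of cell_2 below 0.037 m and angle between cell_2's own y axis and vertical below 0.2 rad)) or ((horizontal distance between cell_1 and pad_2 below 0.013 m and height (world z) of cell_1 below 0.037 m and angle between cell_1's own y axis and vertical below 0.2 rad) and (horizontal distance between cell_2 and pad_1 below 0.013 m and height (world z) of cell_2 below 0.037 m and angle between cell_2's own y axis and vertical below 0.2 rad)))); the robot touches nothing.
It also fails if it takes over 54 s, if anything falls off the work surface, if the arm or the gripper's body presses on something with over 40 N, if the wrist force passes 120 N, or if a joint passes its speed limit or range.

## Working session

There is one attempt and no reset: what is moved stays moved. The work goes in short steps, Python scripts to look and compute and a tool call to move; the robot and the scene stay as the last step left them, time stands still between calls to the robot, and variables do not carry over. Pictures are saved under pics/ and viewed, at most 10 in all, crops included, and the job is handed in when it is done.

Besides the shell and the picture viewer there is one more tool, called after "Call:" as name(argument=value, ...) on one line, values as JSON. servo_tool: Moves the arm, as the interface text tells. Its arguments: {"type":"object","properties":{"deltas":{"type":"array","items":{"type":"object","properties":{"dp":{"type":"array","items":{"type":"number"}},"rotation":{"type":"array","items":{"type":"number"}},"hand":{"type":"number"}}}},"grip_force":{"type":"number"}},"required":["deltas"]}

```bash
mkdir -p pics
python3 - <<'E'
from cell import arm
import cv2,numpy as np
s=arm.state();print(s['time'],s['eef_pos'],s['ee_rot'],s['gripper_width'],arm.tcp_to_tips)
for n in('top','scene'):
    c=arm.read_camera(n);np.savez(n+'.npz',**c)
    cv2.imwrite(f'pics/{n}0.png',c['img'][:,:,::-1]);print(n,c['vertical_fov'],c['cx'],c['cy'],c['extrinsics'].round(3).tolist())
E
```

```text
0.0 [0.19517452 0.59323717 0.23694947] [-4.97152042e-01 -3.10189327e+00  2.44568866e-03] 0.09187257346775703 0.011
top 52.997611410466874 309.0771442518263 204.76530344866902 [[-0.016, -1.0, -0.014, 0.221], [-0.981, 0.018, -0.192, 0.486], [0.192, 0.011, -0.981, 0.803], [0.0, 0.0, 0.0, 1.0]]
scene 47.972807704167934 325.21355307642233 201.01306226949896 [[-0.48, -0.877, 0.02, 0.415], [-0.629, 0.328, -0.705, 0.286], [0.611, -0.351, -0.709, 0.71], [0.0, 0.0, 0.0, 1.0]]
```

View pics/top0.png

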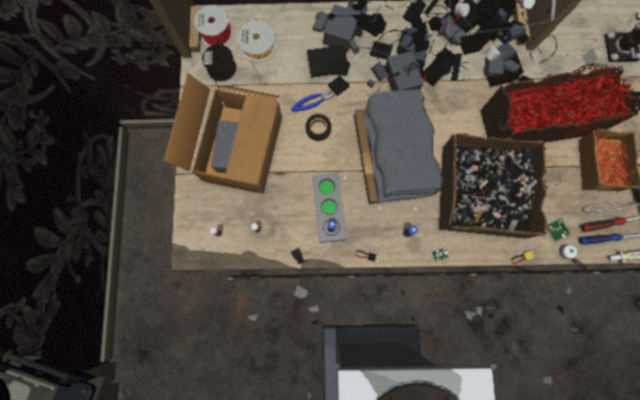

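View pics/scene0.png

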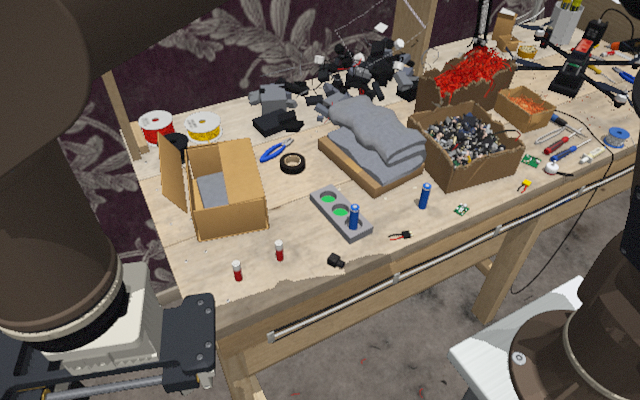

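The top view shows two white cell tops at (215,230) and (256,226), discs at (327,187) and (329,207), and a blue cell in the near well at (332,228). The scene view shows the red cells at (237,270) and (279,250), with the open cardboard box close behind them.

```bash
cat > h.py <<'E'
import numpy as np,cv2
def load(n): return dict(np.load(n+'.npz'))
def foc(c): return 200/np.tan(np.radians(float(c['vertical_fov']))/2)
def ray(c,u,v,T=None):
    W=np.linalg.inv(c['extrinsics']) if T is None else T
    d=W[:3,:3]@np.array([(u-c['cx'])/foc(c),(v-c['cy'])/foc(c),1]);return W[:3,3],d
def plane(c,u,v,z,T=None):
    o,d=ray(c,u,v,T);return (o+d*(z-o[2])/d[2])
def cloud(c,T=None):
    W=np.linalg.inv(c['extrinsics']) if T is None else T
    v,u=np.mgrid[:400,:640];d=c['depth'];P=np.stack([(u-c['cx'])/foc(c)*d,(v-c['cy'])/foc(c)*d,d],-1)
    P=P@W[:3,:3].T+W[:3,3];P[d==0]=np.nan;return P
def blobs(m,lo=8):
    n,_,s,ce=cv2.connectedComponentsWithStats(m.astype(np.uint8));return [(ce[i],s[i]) for i in range(1,n) if s[i][4]>=lo]
E
python3 - <<'E'
from h import *
for n in('top','scene'):
    c=load(n);P=cloud(c);h=cv2.cvtColor(c['img'],cv2.COLOR_RGB2HSV).astype(int);H,S,V=h[...,0],h[...,1],h[...,2]
    print(n)
    for ce,s in blobs((H>45)&(H<85)&(S>120)&(V>60),20): print(' green',ce.round(1),s,plane(c,*ce,.0055).round(4))
    for ce,s in blobs((H>100)&(H<128)&(S>130)&(V>60),15): print(' blue',ce.round(1),s,plane(c,*ce,.05).round(3),P[int(ce[1]),int(ce[0])].round(3))
    z=P[...,2]
    R=(P[...,0]>.2)&(P[...,0]<.75)&(P[...,1]>.15)&(P[...,1]<.62)
    for ce,s in blobs(R&(z>.012),15):
        m=np.zeros(z.shape,bool);m[s[1]:s[1]+s[3],s[0]:s[0]+s[2]]=1;m&=R&(z>.012)
        print(' raised',ce.round(1),s,'max z',P[m][:,2].max().round(3),'x',P[m][:,0].min().round(3),P[m][:,0].max().round(3),'y',P[m][:,1].min().round(3),P[m][:,1].max().round(3))
    m=R&(z>.035)&(z<.06)&(P[...,0]<.40)
    for ce,s in blobs(m,3): print(' 50mm',ce.round(1),s,plane(c,*ce,.05).round(4))
    if n=='scene':
        for ce,s in blobs(((H<8)|(H>172))&(S>130)&(V>50),15): print(' red',ce.round(1),s,plane(c,*ce,.016).round(4),P[int(ce[1]),int(ce[0])].round(3))
E
```

```text
top
 green [326.2 187.3] [320 182  13  12 125] [0.5373 0.1738 0.0055]
 green [328.6 207.2] [322 201  14  13 134] [0.4915 0.1696 0.0055]
 green [555.9 234.9] [553 232   7   7  36] [ 0.4211 -0.3242  0.0055]
 blue [304.9 103.6] [292  94  30  17 151] [0.719 0.218 0.05 ] [ 0.745  0.221 -0.002]
 blue [332.  224.3] [329 220   7   9  31] [0.446 0.165 0.05 ] [0.444 0.168 0.069]
 blue [410.6 229.7] [409 226   6   7  18] [0.432 0.001 0.05 ] [0.432 0.005 0.061]
 blue [615.6 237.1] [609 235  13   5  46] [ 0.41  -0.419  0.05 ] [ 0.414 -0.445  0.013]
 blue [585.  240.3] [582 238  10   6  31] [ 0.404 -0.355  0.05 ] [ 0.408 -0.379  0.015]
 raised [187.6 122.9] [ 165   73   46   98 2396] max z 0.147 x 0.559 0.747 y 0.419 0.489
 raised [239.8 139.1] [ 192   86   90  107 6475] max z 0.13 x 0.525 0.749 y 0.273 0.454
 raised [318.5 125.9] [306 113  26  26 382] max z 0.025 x 0.649 0.711 y 0.16 0.217
 raised [325.8 206.7] [313 173  26  69 983] max z 0.072 x 0.415 0.567 y 0.15 0.203
 raised [255.5 226.9] [251 223  10   9  59] max z 0.052 x 0.439 0.453 y 0.321 0.335
 raised [215.4 231. ] [210 227  11   9  68]
[... 2445 characters left out ...]
470.4  70.8] [ 434   46   78   57 1795] [ 0.8168 -0.4766  0.016 ] [ 0.678 -0.316  0.127]
 red [611.   52.2] [608  50   6   5  19] [ 0.7012 -0.9763  0.016 ] [ 0.704 -0.981  0.014]
 red [342.2  68.3] [337  67  13   3  23] [ 1.0043 -0.1351  0.016 ] [ 1.019 -0.143  0.008]
 red [361.2  90.9] [359  88   6   6  23] [ 0.8699 -0.1191  0.016 ] [ 0.823 -0.086  0.054]
 red [157.1 133.1] [142 122  32  22 273] [0.9327 0.4382 0.016 ] [0.902 0.441 0.037]
 red [555.1 146. ] [544 137  25  18  87] [ 0.437  -0.4137  0.016 ] [ 0.437 -0.411  0.02 ]
 red [279.2 255.2] [276 251   7  10  61] [0.4446 0.3297 0.016 ] [0.439 0.332 0.024]
 red [237.8 275.7] [234 271   8  10  60] [0.4369 0.416  0.016 ] [0.433 0.418 0.024]
```

Run:
```python
from h import *
P=np.concatenate([cloud(load(n)).reshape(-1,3) for n in('top','scene')]);P=P[~np.isnan(P[:,0])]
ys=np.arange(.48,-.01,-.02);print('y      ',*(f'{y:4.2f}' for y in ys))
for x in np.arange(.66,.36,-.02):
    print(f'{x:.2f}',*(f'{int(1000*np.percentile(q,97)) if len(q) else -1:4d}' for y in ys for q in [P[(abs(P[:,0]-x)<.01)&(abs(P[:,1]-y)<.01)][:,2]]))
from scipy.spatial.transform import Rotation as R
print(R.from_rotvec([-.49715,-3.10189,.00245]).as_matrix().round(3))
```

```text
y       0.48 0.46 0.44 0.42 0.40 0.38 0.36 0.34 0.32 0.30 0.28 0.26 0.24 0.22 0.20 0.18 0.16 0.14 0.12 0.10 0.08 0.06 0.04 0.02 -0.00
0.66  145  145  111   89   58   58   93   95   96   97   97    3    3   19   20   21   20    3    2   35  123  132  134  132  127
0.64  146  139  102   57   58   58   94   95   96   98   86    3    2    2   11   17    3    3    2   34  124  133  134  130  127
0.62  146  132   95   58   58   58   94   95   97   98    3    2    3    2    3    2    2    3    2   34  124  132  130  130  131
0.60  146  124   90   58   58   91   95   95   97   97    2    3    2    2    3    2    2    2    3   34  123  128  130  134  134
0.58  145  117   89   57   57   93   95   96   97   96    2    2    2    2    1    2    2    1    2   32  119  127  132  135  135
0.56  144  109   88   89 -553   94   95   97   97   93    2    2    2    2   21   23   22   21    2    2  116  129  134  135  132
0.54    3    2    2   87   87   92   94   96   97    3    2    2    2    2   22   18   21   21    2    2   37  130  132  131  125
0.52    3    3    2    2    2    3    2   87   95    2  
[... 486 characters left out ...]
51   48    2    3   51   51    2    2    2    2    3   21   67   70   22    2    3    2    2    2    2   65
0.42    2    2    2    2    2    3    3    2    3    3    2    3    3    2   20   22   22   22    3    2    2    2    2    2   64
0.40    2    2    2    2    3    3    3    2    3    3    3   17   21    2    2    3    3    3    2    5    2    2    2    2    2
0.38    1    2    2    2    2    3    2    3    3    2    3   14   21   15    3    3    3    3    3    5    9    6    2    3    2
0.36    2    1    2    2    1    1    2    2    2    2    2    2   11    2    1    2    2    2    2    2    1    1    2    1    2
[[-0.95   0.313 -0.   ]
 [ 0.313  0.95  -0.002]
 [-0.    -0.002 -1.   ]]
```

Call:
servo_tool(deltas=[{"dp": [-28.8,-9.5,7],"rotation": [0,0,0],"hand": 50},{"dp": [-28.8,-9.5,7],"rotation": [0,0,0],"hand": 50},{"dp": [-28.8,-9.5,7],"rotation": [0,0,0],"hand": 50},{"dp": [-28.8,-9.5,7],"rotation": [0,0,0],"hand": 50},{"dp": [-28.8,-9.5,7],"rotation": [0,0,0],"hand": 50},{"dp": [-28.8,-9.5,7],"rotation": [0,0,0],"hand": 50},{"dp": [-28.8,-9.5,7],"rotation": [0,0,0],"hand": 50},{"dp": [-28.8,-9.5,7],"rotation": [0,0,0],"hand": 50},{"dp": [-28.8,-9.5,7],"rotation": [0,0,0],"hand": 50},{"dp": [-28.8,-9.5,7],"rotation": [0,0,0],"hand": 50},{"dp": [0,0,0],"rotation": [0,0,0],"hand": 50},{"dp": [0,0,0],"rotation": [0,0,0],"hand": 50}])

```text
time: 1.1
eef_pos: [0.4408, 0.4112, 0.1669]
ee_rot: [-0.504, -3.101, 0.003]
force: [-1.5, 0.5, -0.2]
gripper_width: 0.0499
grip_force: 0.0
```

```bash
cat >> h.py <<'E'
from scipy.spatial.transform import Rotation as Ro
def pose(s):
    T=np.eye(4);T[:3,:3]=Ro.from_rotvec(s['ee_rot']).as_matrix();T[:3,3]=s['eef_pos'];return T
def snap(arm,name):
    s=arm.state();c=arm.read_camera('wrist');cv2.imwrite(f'pics/{name}.png',c['img'][:,:,::-1])
    print(round(s['time'],2),s['eef_pos'].round(4),'y axis',pose(s)[:3,1].round(3),'z',pose(s)[:3,2].round(3),'w',round(s['gripper_width'],4),'q',np.round(s['qpos'],2),'F',s['force'].round(1))
    return c,pose(s)@c['tool_from_camera'],pose(s)
def cells(c,T,lo=.035,hi=.058):
    P=cloud(c,T);z=P[...,2]
    for ce,s in blobs((z>lo)&(z<hi),60):
        m=np.zeros(z.shape,bool);m[s[1]:s[1]+s[3],s[0]:s[0]+s[2]]=1;m&=(z>hi-.012)&(z<hi)
        if m.sum()>30: 
            (u,v),r=cv2.minEnclosingCircle(np.argwhere(m)[:,::-1].astype(np.float32));q=P[m]
            print(' top blob',ce.round(1),s,'z',np.median(q[:,2]).round(4),'mid x,y',((q[:,:2].min(0)+q[:,:2].max(0))/2).round(4),'size',np.ptp(q[:,:2],axis=0).round(4))
E
python3 - <<'E'
from h import *
from cell import arm
c,T,W=snap(arm,'w1');np.savez('w1.npz',**c,T=T);cells(c,T);print(T[:3,3])
E
```

```text
1.1 [0.4408 0.4112 0.1669] y axis [ 0.317  0.949 -0.002] z [-0.    -0.002 -1.   ] w 0.0499 q [-0.9   0.46  0.08  1.72 -0.04  0.96  0.45] F [-1.5  0.5 -0.2]
 top blob [324.  193.9] [316 184  17  21 300] z 0.0501 mid x,y [0.4382 0.4162] size [0.0144 0.014 ]
 top blob [230.1 232.7] [220 222  21  22 331] z 0.05 mid x,y [0.4456 0.3301] size [0.0141 0.0145]
 top blob [309.3 313.7] [ 255  308  125   17 1364] z 0.0523 mid x,y [0.5391 0.3762] size [0.0255 0.1056]
[0.36995504 0.43539043 0.31397418]
```

View pics/w1.png

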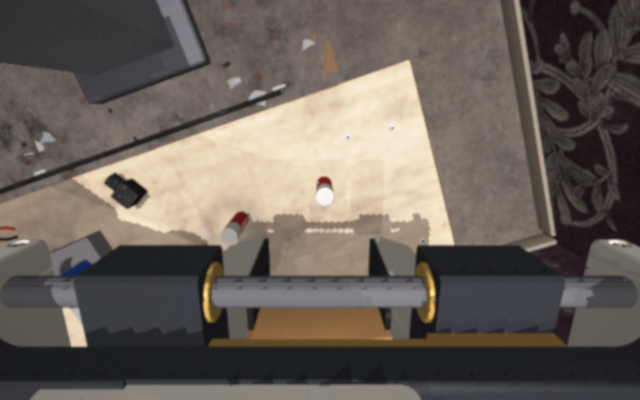

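Wrist view: cell A at (324,194), cell B at (232,230). They agree with the fixed cameras within 2 mm. Descending on A.

Call:
servo_tool(deltas=[{"dp": [3.6,3.4,16],"hand": 50},{"dp": [0,0,24],"hand": 50},{"dp": [0,0,24],"hand": 50},{"dp": [0,0,24],"hand": 50},{"dp": [0,0,24],"hand": 50},{"dp": [0,0,16],"hand": 40},{"dp": [0,0,8],"hand": 35},{"dp": [0,0,0],"hand": 30},{"dp": [0,0,0],"hand": 10},{"dp": [0,0,0],"hand": 10},{"dp": [0,0,0],"hand": 10},{"dp": [0,0,0],"hand": 10}], grip_force=10)

```text
schema error: expected keys dp, rotation, hand
```

Call:
servo_tool(deltas=[{"dp": [3.6,3.4,16],"rotation": [0,0,0],"hand": 50},{"dp": [0,0,24],"rotation": [0,0,0],"hand": 50},{"dp": [0,0,24],"rotation": [0,0,0],"hand": 50},{"dp": [0,0,24],"rotation": [0,0,0],"hand": 50},{"dp": [0,0,24],"rotation": [0,0,0],"hand": 50},{"dp": [0,0,16],"rotation": [0,0,0],"hand": 40},{"dp": [0,0,8],"rotation": [0,0,0],"hand": 35},{"dp": [0,0,0],"rotation": [0,0,0],"hand": 30},{"dp": [0,0,0],"rotation": [0,0,0],"hand": 10},{"dp": [0,0,0],"rotation": [0,0,0],"hand": 10},{"dp": [0,0,0],"rotation": [0,0,0],"hand": 10},{"dp": [0,0,0],"rotation": [0,0,0],"hand": 10}], grip_force=10)

```text
time: 2.15
eef_pos: [0.4373, 0.4188, 0.0331]
ee_rot: [0.497, 3.101, 0.004]
force: [-0.8, 0.3, 4.2]
gripper_width: 0.0163
grip_force: 10.0
```

Call:
servo_tool(deltas=[{"dp": [0,0,-15],"rotation": [0,0,0],"hand": 10},{"dp": [0,0,-25],"rotation": [0,0,0],"hand": 10},{"dp": [0,0,-30],"rotation": [0,0,0],"hand": 10},{"dp": [0,0,-30],"rotation": [0,0,0],"hand": 10},{"dp": [0,0,0],"rotation": [0,0,0.12],"hand": 10},{"dp": [0,0,0],"rotation": [0,0,0.12],"hand": 10},{"dp": [0,0,0],"rotation": [0,0,0.12],"hand": 10},{"dp": [0,0,0],"rotation": [0,0,0.12],"hand": 10},{"dp": [0,0,0],"rotation": [0,0,0.12],"hand": 10},{"dp": [0,0,0],"rotation": [0,0,0.12],"hand": 10},{"dp": [0,0,0],"rotation": [0,0,0],"hand": 10},{"dp": [0,0,0],"rotation": [0,0,0],"hand": 10}])

```text
time: 3.15
eef_pos: [0.4368, 0.418, 0.1322]
ee_rot: [1.553, 2.731, 0.001]
force: [0.5, 0.6, 0.4]
gripper_width: 0.0164
grip_force: 10.0
```

Run:
```python
from h import *
from cell import arm
c,T,W=snap(arm,'w2')
for z in(.19,.155):
  g=[.5360,.1730,z]
  print((W[:3,:3].T@(np.array(g)-W[:3,3])*1000).round(1))
```

```text
3.15 [0.4368 0.418  0.1322] y axis [0.859 0.511 0.001] z [ 0.  0. -1.] w 0.0164 q [-1.04  0.51  0.27  1.76 -0.17  0.89 -0.16] F [0.5 0.6 0.4]
[-261.3  -40.   -57.9]
[-261.3  -40.   -22.9]
```

Call:
servo_tool(deltas=[{"dp": [-29,-4.4,-2.5],"rotation": [0,0,0],"hand": 10},{"dp": [-29,-4.4,-2.5],"rotation": [0,0,0],"hand": 10},{"dp": [-29,-4.4,-2.5],"rotation": [0,0,0],"hand": 10},{"dp": [-29,-4.4,-2.5],"rotation": [0,0,0],"hand": 10},{"dp": [-29,-4.4,-2.5],"rotation": [0,0,0],"hand": 10},{"dp": [-29,-4.4,-2.5],"rotation": [0,0,0],"hand": 10},{"dp": [-29,-4.4,-2.5],"rotation": [0,0,0],"hand": 10},{"dp": [-29,-4.4,-2.5],"rotation": [0,0,0],"hand": 10},{"dp": [-29,-4.4,-2.5],"rotation": [0,0,0],"hand": 10},{"dp": [0,0,0],"rotation": [0,0,0],"hand": 10},{"dp": [0,0,0],"rotation": [0,0,0],"hand": 10}])

```text
time: 4.12
eef_pos: [0.5363, 0.1707, 0.1547]
ee_rot: [1.559, 2.726, 0.001]
force: [-0.9, -0.1, -0.7]
gripper_width: 0.0166
grip_force: 10.0
```

Run:
```python
from h import *
from cell import arm
c,T,W=snap(arm,'w3');np.savez('w3.npz',**c,T=T)
h=cv2.cvtColor(c['img'],cv2.COLOR_RGB2HSV).astype(int)
for ce,s in blobs((h[...,0]>45)&(h[...,0]<85)&(h[...,1]>100)&(h[...,2]>50),40): print('green',ce.round(1),s,plane(c,*ce,.0055,T).round(4))
```

```text
4.12 [0.5363 0.1707 0.1547] y axis [0.862 0.507 0.001] z [ 0.001 -0.    -1.   ] w 0.0166 q [-0.63  0.42  0.31  1.85 -0.16  0.89  0.29] F [-0.9 -0.1 -0.7]
green [275.1 165.3] [ 258  148   36   36 1021] [0.4912 0.1704 0.0055]
green [322.5 187.4] [305 171  36  34 962] [0.5372 0.1743 0.0055]
```

View pics/w3.png

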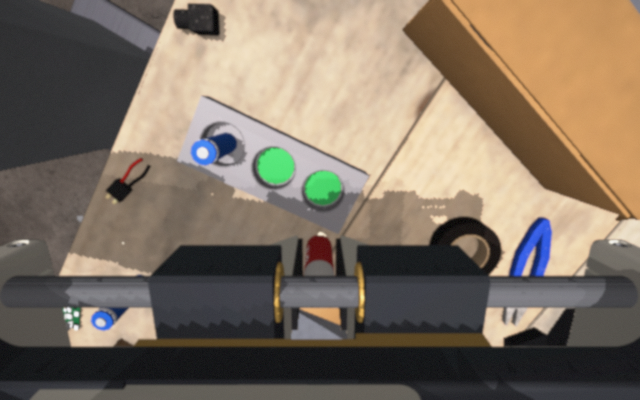

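Wrist view: discs at (275,165) and (322,187), the blue cell at (205,150), and the held cell at (318,248). The disc positions match the top view within 1 mm. Lowering.

Call:
servo_tool(deltas=[{"dp": [0,2,15],"rotation": [0,0,0],"hand": 10},{"dp": [0,0,20],"rotation": [0,0,0],"hand": 10},{"dp": [0,0,20],"rotation": [0,0,0],"hand": 10},{"dp": [0,0,20],"rotation": [0,0,0],"hand": 10},{"dp": [0,0,15],"rotation": [0,0,0],"hand": 10},{"dp": [0,0,12],"rotation": [0,0,0],"hand": 10},{"dp": [0,0,8],"rotation": [0,0,0],"hand": 10},{"dp": [0,0,4],"rotation": [0,0,0],"hand": 10},{"dp": [0,0,0],"rotation": [0,0,0],"hand": 10},{"dp": [0,0,0],"rotation": [0,0,0],"hand": 10},{"dp": [0,0,0],"rotation": [0,0,0],"hand": 10}])

```text
time: 5.08
eef_pos: [0.5376, 0.1742, 0.041]
ee_rot: [1.557, 2.728, 0.002]
force: [-0.0, 0.1, 0.5]
gripper_width: 0.0164
grip_force: 10.0
```

Run:
```python
from h import *
from cell import arm
c=arm.read_camera('scene');s=arm.state();print(s['eef_pos'],s['force'])
i=c['img'][140:260,280:420,::-1];cv2.imwrite('pics/s4.png',cv2.resize(i,None,fx=4,fy=4,interpolation=cv2.INTER_CUBIC))
```

```text
[0.5376677  0.17414048 0.04107936] [-0.29605618  1.30431794 -0.43734991]
```

View pics/s4.png

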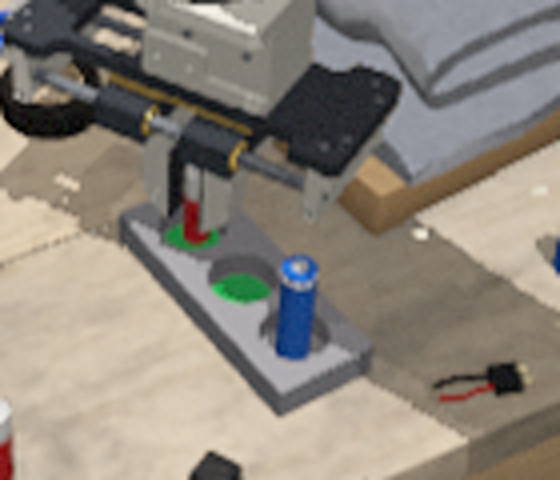

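The crop shows the cell (195,215) upright over the far disc. I'll lower the last 2 mm, release and retract.

Call:
servo_tool(deltas=[{"dp": [0,0,1.5],"rotation": [0,0,0],"hand": 10},{"dp": [0,0,1],"rotation": [0,0,0],"hand": 10},{"dp": [0,0,0],"rotation": [0,0,0],"hand": 10},{"dp": [0,0,0],"rotation": [0,0,0],"hand": 20},{"dp": [0,0,0],"rotation": [0,0,0],"hand": 25},{"dp": [0,0,0],"rotation": [0,0,0],"hand": 32},{"dp": [0,0,0],"rotation": [0,0,0],"hand": 36},{"dp": [0,0,-12],"rotation": [0,0,0],"hand": 36},{"dp": [0,0,-25],"rotation": [0,0,0],"hand": 36},{"dp": [0,0,-35],"rotation": [0,0,0],"hand": 36},{"dp": [0,0,-35],"rotation": [0,0,0],"hand": 36},{"dp": [0,0,0],"rotation": [0,0,0],"hand": 50}])

```text
time: 6.13
eef_pos: [0.5406, 0.1747, 0.1518]
ee_rot: [1.556, 2.722, 0.012]
force: [1.8, -0.2, 0.4]
gripper_width: 0.0392
grip_force: 0.0
```

Run:
```python
from h import *
from cell import arm
c,T,W=snap(arm,'w5')
print((W[:3,:3].T@(np.array([.4455,.3293,.14])-W[:3,3])*1000).round(1))
c=arm.read_camera('top');P=cloud(c);z=P[...,2]
m=(z>.03)&(z<.065)&(abs(P[...,0]-.45)<.12)&(P[...,1]>.13)&(P[...,1]<.36)
for ce,s in blobs(m,5): print(ce.round(1),s,P[int(ce[1]+.5),int(ce[0]+.5)].round(4))
```

```text
6.13 [0.5406 0.1747 0.1518] y axis [0.862 0.507 0.01 ] z [ 0.009  0.004 -1.   ] w 0.0392 q [-0.63  0.43  0.31  1.85 -0.17  0.88  0.29] F [ 1.8 -0.2  0.4]
[181.5  -3.6  11.6]
[256.4 182.8] [239 168  28  23 132] [0.5266 0.3185 0.0977]
[254.9 226.3] [251 223   8   8  47] [0.446  0.3269 0.0487]
[330.9 227.9] [328 225   8   6  17] [0.4373 0.1677 0.0607]
```

Call:
servo_tool(deltas=[{"dp": [26,-0.5,0],"rotation": [0,0,0],"hand": 50},{"dp": [26,-0.5,0],"rotation": [0,0,0],"hand": 50},{"dp": [26,-0.5,0],"rotation": [0,0,0],"hand": 50},{"dp": [26,-0.5,0],"rotation": [0,0,0],"hand": 50},{"dp": [26,-0.5,0],"rotation": [0,0,0],"hand": 50},{"dp": [26,-0.5,0],"rotation": [0,0,-0.12],"hand": 50},{"dp": [26,-0.5,0],"rotation": [0,0,-0.12],"hand": 50},{"dp": [0,0,0],"rotation": [0,0,-0.12],"hand": 50},{"dp": [0,0,0],"rotation": [0,0,-0.12],"hand": 50},{"dp": [0,0,0],"rotation": [0,0,-0.12],"hand": 50},{"dp": [0,0,0],"rotation": [0,0,-0.12],"hand": 50},{"dp": [0,0,0],"rotation": [0,0,0],"hand": 50}])

```text
time: 7.23
eef_pos: [0.4383, 0.3264, 0.1438]
ee_rot: [-0.488, -3.102, 0.003]
force: [-0.5, 0.2, 0.0]
gripper_width: 0.05
grip_force: 0.0
```

Run:
```python
from h import *
from cell import arm
c,T,W=snap(arm,'w6');cells(c,T)
print((W[:3,:3].T@(np.array([.4455,.3293,.031])-W[:3,3])*1000).round(1))
```

```text
7.23 [0.4383 0.3264 0.1438] y axis [ 0.307  0.952 -0.002] z [-0.002 -0.001 -1.   ] w 0.05 q [-0.81  0.41  0.1   1.88 -0.05  0.86  0.57] F [-0.5  0.2  0. ]
 top blob [326.1 214.1] [317 203  19  23 371] z 0.0498 mid x,y [0.4456 0.3299] size [0.0144 0.0141]
 top blob [362.2 311.4] [348 308  31   9 233] z 0.0528 mid x,y [0.5296 0.3338] size [0.0059 0.0238]
[ -6.1   5.2 112.8]
```

View pics/w6.png

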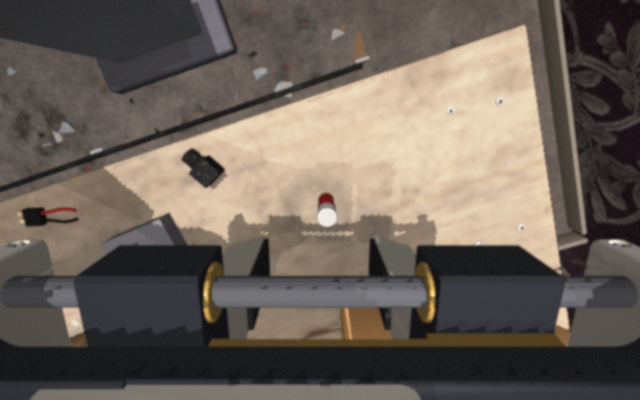

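Wrist view: cell B at (327,214) between the jaws, at (.4456,.3299), same as before. Descending.

Call:
servo_tool(deltas=[{"dp": [-6,5,10],"rotation": [0,0,0],"hand": 50},{"dp": [0,0,20],"rotation": [0,0,0],"hand": 50},{"dp": [0,0,24],"rotation": [0,0,0],"hand": 50},{"dp": [0,0,22],"rotation": [0,0,0],"hand": 50},{"dp": [0,0,20],"rotation": [0,0,0],"hand": 50},{"dp": [0,0,12],"rotation": [0,0,0],"hand": 40},{"dp": [0,0,4],"rotation": [0,0,0],"hand": 35},{"dp": [0,0,0],"rotation": [0,0,0],"hand": 30},{"dp": [0,0,0],"rotation": [0,0,0],"hand": 10},{"dp": [0,0,0],"rotation": [0,0,0],"hand": 10},{"dp": [0,0,0],"rotation": [0,0,0],"hand": 10},{"dp": [0,0,0],"rotation": [0,0,0],"hand": 10}], grip_force=10)

```text
time: 8.28
eef_pos: [0.4468, 0.3303, 0.0335]
ee_rot: [0.498, 3.101, 0.002]
force: [-0.1, 0.0, 1.3]
gripper_width: 0.0163
grip_force: 10.0
```

Call:
servo_tool(deltas=[{"dp": [0,0,-15],"rotation": [0,0,0],"hand": 10},{"dp": [0,0,-25],"rotation": [0,0,0],"hand": 10},{"dp": [0,0,-35],"rotation": [0,0,0],"hand": 10},{"dp": [0,0,-40],"rotation": [0,0,0],"hand": 10},{"dp": [0,0,0],"rotation": [0,0,0.117],"hand": 10},{"dp": [0,0,0],"rotation": [0,0,0.117],"hand": 10},{"dp": [0,0,0],"rotation": [0,0,0.117],"hand": 10},{"dp": [0,0,0],"rotation": [0,0,0.117],"hand": 10},{"dp": [0,0,0],"rotation": [0,0,0],"hand": 10},{"dp": [0,0,0],"rotation": [0,0,0],"hand": 10}])

```text
time: 9.12
eef_pos: [0.4462, 0.3301, 0.1481]
ee_rot: [1.197, 2.904, 0.001]
force: [-0.3, -0.8, -0.4]
gripper_width: 0.0168
grip_force: 10.0
```

Run:
```python
from h import *
from cell import arm
c,T,W=snap(arm,'w7')
print((W[:3,:3].T@(np.array([.4911,.1702,.15])-W[:3,3])*1000).round(1))
```

```text
9.12 [0.4462 0.3301 0.1481] y axis [0.705 0.709 0.001] z [ 0.001  0.    -1.   ] w 0.0168 q [-0.89  0.42  0.22  1.87 -0.11  0.87  0.17] F [-0.3 -0.8 -0.4]
[-144.5  -81.8   -1.9]
```

Call:
servo_tool(deltas=[{"dp": [-24,-13.6,0],"rotation": [0,0,0],"hand": 10},{"dp": [-24,-13.6,0],"rotation": [0,0,0],"hand": 10},{"dp": [-24,-13.6,0],"rotation": [0,0,0],"hand": 10},{"dp": [-24,-13.6,0],"rotation": [0,0,0],"hand": 10},{"dp": [-24,-13.6,0],"rotation": [0,0,0],"hand": 10},{"dp": [-24,-13.6,0],"rotation": [0,0,0],"hand": 10},{"dp": [0,0,0],"rotation": [0,0,0],"hand": 10},{"dp": [0,0,0],"rotation": [0,0,0],"hand": 10},{"dp": [0,0,0],"rotation": [0,0,0],"hand": 10}])

```text
time: 9.92
eef_pos: [0.4903, 0.1708, 0.1478]
ee_rot: [-1.2, -2.903, -0.001]
force: [-0.3, 0.0, -0.4]
gripper_width: 0.0164
grip_force: 10.0
```

Run:
```python
from h import *
from cell import arm
c,T,W=snap(arm,'w8');cells(c,T,.035,.062)
print((W[:3,:3].T@(np.array([.4911,.1702,.041])-W[:3,3])*1000).round(1))
```

```text
9.92 [0.4903 0.1708 0.1478] y axis [0.706 0.708 0.   ] z [ 0.     0.001 -1.   ] w 0.0164 q [-0.63  0.37  0.25  1.96 -0.12  0.83  0.47] F [-0.3  0.  -0.4]
 top blob [552.8 142.7] [ 496   14  144  262 5084] z 0.056 mid x,y [0.5995 0.3446] size [0.1487 0.1244]
 top blob [277.5 161. ] [264 155  22  19 148] z 0.055 mid x,y [0.4447 0.172 ] size [0.0159 0.0073]
[-1.100e+00  1.000e-01  1.068e+02]
```

View pics/w8.png

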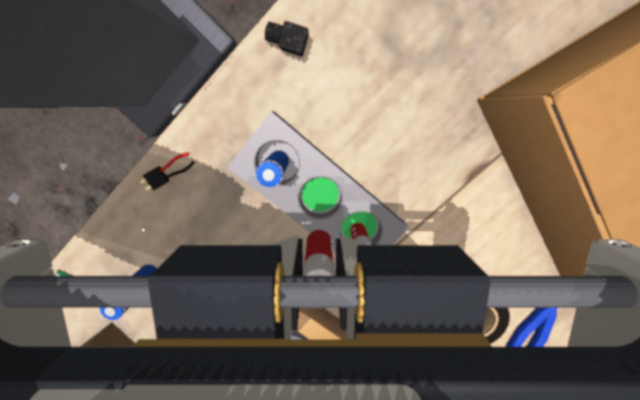

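Wrist view: the empty disc is at (320,195), the placed cell at (360,235) and the held cell at (318,248). Lowering and releasing.

Call:
servo_tool(deltas=[{"dp": [-1,0,15],"rotation": [0,0,0],"hand": 10},{"dp": [0,0,20],"rotation": [0,0,0],"hand": 10},{"dp": [0,0,20],"rotation": [0,0,0],"hand": 10},{"dp": [0,0,18],"rotation": [0,0,0],"hand": 10},{"dp": [0,0,15],"rotation": [0,0,0],"hand": 10},{"dp": [0,0,10],"rotation": [0,0,0],"hand": 10},{"dp": [0,0,6],"rotation": [0,0,0],"hand": 10},{"dp": [0,0,3],"rotation": [0,0,0],"hand": 10},{"dp": [0,0,1],"rotation": [0,0,0],"hand": 10},{"dp": [0,0,0.5],"rotation": [0,0,0],"hand": 10},{"dp": [0,0,0],"rotation": [0,0,0],"hand": 10},{"dp": [0,0,0],"rotation": [0,0,0],"hand": 10}])

```text
time: 10.97
eef_pos: [0.4914, 0.1699, 0.0398]
ee_rot: [1.203, 2.902, 0.001]
force: [-0.3, -0.3, -0.4]
gripper_width: 0.0162
grip_force: 10.0
```

Call:
servo_tool(deltas=[{"dp": [0,0,0.5],"rotation": [0,0,0],"hand": 10},{"dp": [0,0,0],"rotation": [0,0,0],"hand": 20},{"dp": [0,0,0],"rotation": [0,0,0],"hand": 25},{"dp": [0,0,0],"rotation": [0,0,0],"hand": 30},{"dp": [0,0,0],"rotation": [0,0,0],"hand": 32},{"dp": [0,0,0],"rotation": [0,0,0],"hand": 32},{"dp": [0,0,-12],"rotation": [0,0,0],"hand": 32},{"dp": [0,0,-25],"rotation": [0,0,0],"hand": 32},{"dp": [0,0,-35],"rotation": [0,0,0],"hand": 32},{"dp": [0,0,-35],"rotation": [0,0,0],"hand": 32},{"dp": [0,0,-35],"rotation": [0,0,0],"hand": 32},{"dp": [0,0,0],"rotation": [0,0,0],"hand": 32}])

```text
time: 11.97
eef_pos: [0.4943, 0.1707, 0.187]
ee_rot: [1.201, 2.896, 0.011]
force: [0.7, 1.0, -0.1]
gripper_width: 0.0319
grip_force: 0.0
```

Call:
servo_tool(deltas=[{"dp": [30,0,-10],"rotation": [0,0,0],"hand": 32},{"dp": [30,0,-10],"rotation": [0,0,0],"hand": 32},{"dp": [30,0,-10],"rotation": [0,0,0],"hand": 32},{"dp": [30,0,0],"rotation": [0,0,0],"hand": 32},{"dp": [30,0,0],"rotation": [0,0,0],"hand": 32},{"dp": [30,0,0],"rotation": [0,0,0],"hand": 32},{"dp": [0,0,0],"rotation": [0,0,0],"hand": 32},{"dp": [0,0,0],"rotation": [0,0,0],"hand": 32}])

```text
time: 12.63
eef_pos: [0.3626, 0.2982, 0.2107]
ee_rot: [-1.197, -2.904, -0.0]
force: [1.1, -0.2, -0.2]
gripper_width: 0.0319
grip_force: 0.0
```

Run:
```python
from h import *
from cell import arm
for n in('top','scene'):
    c=arm.read_camera(n);P=cloud(c);z=P[...,2]
    m=(z>.028)&(z<.065)&(P[...,0]>.47)&(P[...,0]<.56)&(P[...,1]>.13)&(P[...,1]<.21)
    for ce,s in blobs(m,5):
        k=np.zeros(z.shape,bool);k[s[1]:s[1]+s[3],s[0]:s[0]+s[2]]=1;k&=m;t=P[k]
        for lo,hi in((.028,.045),(.05,.065)):
            q=t[(t[:,2]>lo)&(t[:,2]<hi)]
            if len(q): print(n,ce.round(1),len(q),'zmax',q[:,2].max().round(4),((q.min(0)+q.max(0))/2).round(4),np.ptp(q,axis=0).round(4))
i=c['img'][140:260,280:420,::-1];cv2.imwrite('pics/s9.png',cv2.resize(i,None,fx=4,fy=4,interpolation=cv2.INTER_CUBIC))
print(arm.state()['time'],arm.state()['eef_pos'])
```

```text
top [328.6 182.9] 12 zmax 0.044 [0.5324 0.1696 0.0362] [0.0034 0.0113 0.0157]
top [328.6 182.9] 34 zmax 0.0577 [0.5382 0.1692 0.0543] [0.0121 0.0129 0.0067]
top [329.8 204.3] 7 zmax 0.041 [0.4851 0.1687 0.0369] [0.0033 0.0105 0.0082]
top [329.8 204.3] 37 zmax 0.0588 [0.4908 0.1682 0.0552] [0.0136 0.0129 0.0071]
scene [341.6 203.1] 35 zmax 0.0447 [0.4863 0.1699 0.037 ] [0.0085 0.0115 0.0154]
scene [341.6 203.1] 27 zmax 0.059 [0.487  0.1685 0.0546] [0.0089 0.0133 0.0087]
12.7333 [0.36427909 0.29647936 0.21069979]
```

View pics/s9.png

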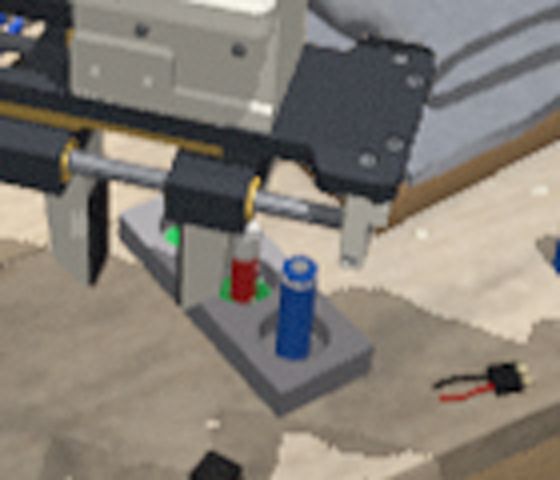

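The crop shows the second cell (243,265) standing on its disc. The top-view depth puts both cell tops about 57 mm up, within about 5 mm of the disc centres, and upright. The arm is clear.

```bash
python3 -c "
from cell import arm
print(arm.hand_in())"
```

```text
the job is handed in; nothing more can be done
None
```

Both AA cells are standing upright in the two green-floored wells, within about 5 mm of the disc centres by the last camera check; I handed the job in at about 12.7 s with the arm clear, and no verdict was returned.

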